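# Set bar stock against the flip stop of a cut-off jig

## Task

Get the aluminium bar ready for sawing: flip the red stop flag of the cut-off jig all the way down across the channel, then lay the bar flat in the channel and slide it in lengthwise under the clear guard until its end butts against the flag with no gap. The flag must be down before the bar arrives there; let go of everything, do not strike the guard, and leave the blue-lidded jar, the blue wax cake and the tape roll round the jig where they are.

Things in the scene. Friction and masses are not known exactly. Their poses are not given: they have to be found in the camera images.
- jig: Cut-off jig fixed on the bench: pale wooden board 125 x 340 x 15 mm with a channel along it. Origin: on the bench top below the channel's middle line, half way along the board. y: along the channel, towards the flag (push direction); x: square to it, away from the robot, towards guard wall and flag hinge; z up. Board x -40 to 85, y -170 to 170 mm; bed (channel floor) z = 15 mm.
- channel_in (a point): On the bed, middle of the open loading part of the channel, jig x 0, y -97, z 15 mm; jig axes. Two dark steel rails, 10 mm wide and only 6 mm high, border the channel: 46 mm wide (x -23 to 23), y -169 to 156 mm, open at both ends. Nothing is above it for jig y < -22 mm.
- guard: Clear guard fixed to the jig, same frame. Flat roof over jig x -34 to 51, y -22 to 90 mm; underside 58, top 62 mm over the bed (z 73 to 77). An aluminium wall at x 45 to 51 carries it; the robot's side is open.
- guard_edge (a point): Middle of the yellow edge of the guard's roof under which stock enters: jig x 0, y -22 mm, on its underside (58 mm over the bed); jig axes. The tail of a bar that is home lies 17 mm inside this edge, so a tool that pushes the tail must lean: tips forward, body back, about 40 degrees.
- flag (a joint): Hinge of the red stop flag, rad. 0 to 0.25 at the start: standing up, leaning back away from the channel; 1.9: all the way down across the channel, on its end stop. The arm rises at the angle 1.9 minus this value above level, seen from the channel side. Stiff (about 0.05 N m): stays where left, does not fall by itself.
- flag_hinge (a point): Middle of the flag's hinge axis (parallel to jig y): jig x 50, y 132 mm, 36 mm over the bed; jig axes. Two steel cheeks hold it, jig y 115 to 149, up to 46 mm over the bed, x 40 to 64 mm.
- flag_tab (a point): Middle of the black tab at the flag's end, 83 mm from the hinge axis, 10 mm thick, reaching 96 mm out. The red arm is 14 mm wide (jig y 125 to 139 mm) and 12 mm thick; a stop foot hangs from it 28 to 72 mm from the hinge, down to 4 mm over the bed when lowered; its stop face is then at jig y = 125 mm. Lowered, the tab is over the near rail, 36 mm above the bed.
- bar_home (a point): On the bed, where the middle of the bar's underside is when its end touches the lowered flag: jig x 0, y 60, z 15 mm; jig axes.
- bar: Loose aluminium bar, 40 x 130 x 28 mm (x, y, z), 0.25 to 0.55 kg, lying on the bench right of the jig. Origin: centre of its underside; y along its length; its two ends are alike.
- flux: Bystander: white jar with blue lid, 53 mm wide, 58 mm high, behind the jig. Origin: centre of its underside.
- wax: Bystander: blue wax cake, 32 mm wide, 13 mm high, in front of the jig. Origin: centre of its underside.
- tape: Bystander: tan tape roll lying flat, 96 mm wide, 25 mm high, beyond the flag end of the jig. Origin: centre of its underside.

How it is judged:
On the way, in this order (a step that is already met when the one before it is completed fails the run):
1. the flag is all the way down (over 1.8 rad) while the bar is still more than 20 mm short of it (value of joint flag above 1.8 rad and y of bar in the frame of jig below 0.04 m), for 0.2 s.
2. the bar lies flat in the channel with its end against the lowered flag (y of bar in the frame of jig between 0.057 and 0.063 m and x of bar in the frame of jig between -0.006 and 0.006 m and z of bar in the frame of jig between 0.012 and 0.019 m and angle between the y axis of bar and the y axis of jig, either way round below 0.07 rad and value of joint flag above 1.8 rad), for 0.2 s.
At the end, for the whole second after the job is handed in: The flag is down (over 1.8 of 1.9 rad); the bar lies flat on the bed between the rails, along the channel within 0.07 rad and 6 mm of its middle line, its end within 3 mm of the flag's stop face, at rest and released (all of step 2 and linear speed of bar below 0.01 m/s and angle between bar's own z axis and vertical below 0.06 rad); the robot touches nothing.
It fails at once if the guard is struck (over 15 N) (contact force between any of the arm, the fingers, bar and guard above 15 N).
It fails at once if the jar is moved over 30 mm or tipped (distance of flux from where it was at the start of the episode above 0.03 m or angle between flux's own z axis and vertical above 0.5 rad).
It fails at once if the wax cake is moved over 30 mm or tipped (distance of wax from where it was at the start of the episode above 0.03 m or angle between wax's own z axis and vertical above 0.5 rad).
It fails at once if the tape roll is moved over 30 mm or tipped (distance of tape from where it was at the start of the episode above 0.03 m or angle between tape's own z axis and vertical above 0.5 rad).
It also fails if it takes over 64 s, if anything falls off the work surface, if the arm or the gripper's body presses on something with over 40 N, if the wrist force passes 120 N, or if a joint passes its speed limit or range.

## Robot

A 7-joint arm with a two-finger parallel gripper is mounted at the origin on a cart in front of the work surface, level with it; the furniture and walls round the work are solid. World frame = base frame: x ahead of the robot, y to its left, z up, the work surface at z = 0. Lengths are in m, angles in rad, forces in N, time in s.
With the tool pointing down it reaches from about 0.425 to 0.8 m from the base axis. Payload 8.3 kg.
Tool frame: the origin (TCP) lies on the centre line of the jaws, within the pads' length; the fingertips stand 14 mm ahead of it and the grasp point (between the pads) lies 5 mm behind it; y points along the fingers, x is the direction in which the jaws open and shut, and the axes are right-handed (so a half turn about y gives the same grasp; the last joint's range is limited). The gripper opens to 85 mm and grips with 20 to 120 N. Pads are 22 mm wide; open, the fingers measure 114 mm over their backs; the gripper's body (76 mm by 85 mm) begins 54 mm behind the grasp point. The pads swing forward as they close: fully open they stand 13 mm farther back than shut.
Start: joints at [-1.208, 0.383, 0.016, 1.37, -0.006, 1.388, -0.046], TCP at [0.258, 0.569, 0.245] pointing down, gripper open.
Joint ranges: [-2.95, 2.95], [-0.25, 2.06], [-1.52, 1.56], [0.18, 2.33], [-1.44, 4.58], [0.02, 2.06], [-3.01, 3.01]. Speed limits (rad/s): [2.39, 2.39, 3.01, 3.01, 3.14, 3.14, 3.14].

## Interface

Orientations are given as a unit quaternion [x, y, z, w].
In Python, from bench import arm, vision gives the robot as it stands. The module is installed in compiled form; this text tells all that it offers. Calls block until the motion is done:
- arm.movep(position, orientation): joint-space move of the TCP to a pose.
- arm.move_linear(position, vel=0.15, orientation=None, guard=None): straight line of the TCP; orientation=None keeps the orientation; vel is the mean speed in m/s. With guard (N) it stops when the force on the tool has changed by that much, and returns True; else False.
- arm.move_j(angles): joint-space move.
- arm.move_gripper(opening, f_grip=None): finger opening in m; f_grip is the grip in N (None keeps the last); returns when the fingers have stopped.
- arm.sleep(seconds).
- arm.ik(position, orientation): joint angles nearest the present ones, or None.
- arm.read_state(): the state.
- vision.camera(name): name is "side" or "top" or "wrist"; returns the picture (480x640x3 uint8, red, green, blue); there is no depth.
- vision.get_calibration(name): a dict with "camera_matrix" (3x3 intrinsics, pixels), "rvec" (rotation vector, rad) and "tvec" (3), from world to camera coordinates, as OpenCV has them; the wrist camera has in their place "mount" (4x4, takes a point from camera to tool coordinates, whose origin is the TCP and whose axes are the tool frame's). Camera axes: x right, y down, z forward; pixel columns grow to the right and rows downward; lengths in m; the calibration is good to about 2 mm. A picture is of the moment at which its call begins: read the wrist's pose just before it. get_calibration takes no time and is no camera call.
A pose or a line that the arm cannot do raises arm.Unreachable and nothing moves.
- arm.sign_off(): hands the job in, once; it reports no verdict.
The state is a dict: "time": time; "joint_positions": joint angles; "qvel": joint speeds; "effort": joint torques, N m; "tool_pos": TCP position; "tcp_rot": TCP orientation; "force": force on the tool from outside, world axes, zero at the start; "ft_torque": the same for the moment, N m; "grip_width": finger opening in m.
Only numpy, scipy, OpenCV 4.12 (cv2) and the standard library are available. Lean on these libraries where they do the work, as an engineer would, in place of code of your own. Each camera call takes 0.05 s, during which the arm holds its last target.

## Working session

There is one attempt and no reset: what is moved stays moved. The work goes in short steps, each a Python script; the robot and the scene stay as the last script left them, time stands still between calls to the robot, and variables do not carry over. Pictures are saved under pics/ and viewed, and the job is handed in when it is done.

```bash
mkdir -p pics; python3 - <<'E'
from bench import arm, vision
import cv2
s=arm.read_state(); print(s['time'],s['tool_pos'],s['tcp_rot'],s['grip_width'],s['force'])
for n in ("side","top","wrist"):
    im=vision.camera(n); cv2.imwrite(f"pics/a_{n}.png",im[:,:,::-1])
    print(n,vision.get_calibration(n))
E
```

```text
0.0 [0.25794776 0.56875836 0.2442819 ] [ 0.59474218  0.38248828 -0.38363719 -0.59397556] 0.08542982649588768 [ 0.29036488 -0.24327965 -0.63471209]
side {'camera_matrix': array([[450.31465845,   0.        , 325.97865394],
       [  0.        , 450.31465845, 234.97900337],
       [  0.        ,   0.        ,   1.        ]]), 'rvec': array([ 2.05653516, -0.04981665, -0.00612713]), 'tvec': array([-0.5400262 ,  0.17991191,  0.81709103])}
top {'camera_matrix': array([[553.40329603,   0.        , 312.95517833],
       [  0.        , 553.40329603, 236.24410597],
       [  0.        ,   0.        ,   1.        ]]), 'rvec': array([ 2.16016131, -2.1231392 ,  0.17046329]), 'tvec': array([0.117798  , 0.58287161, 1.43717256])}
wrist {'camera_matrix': array([[394.03780379,   0.        , 317.33460621],
       [  0.        , 394.03780379, 244.59697202],
       [  0.        ,   0.        ,   1.        ]]), 'mount': array([[ 9.99999017e-01,  7.62240735e-04,  1.17708554e-03,
        -3.11332979e-04],
       [-8.61255863e-04, -3.28594225e-01,  9.44470801e-01,
        -1.28306118e-01],
       [ 1.10669763e-03, -9.44470886e-01, -3.28593245e-01,
         8.56328991e-02],
       [ 0.00000000e+00,  0.00000000e+00,  0.00000000e+00,
         1.00000000e+00]])}
```

View pics/a_side.png

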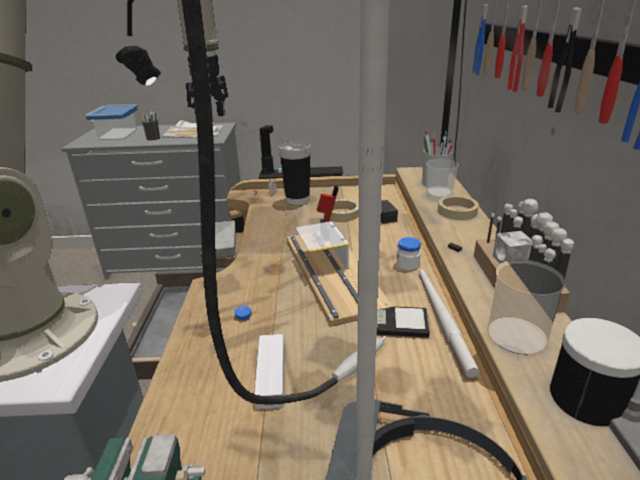

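View pics/a_top.png

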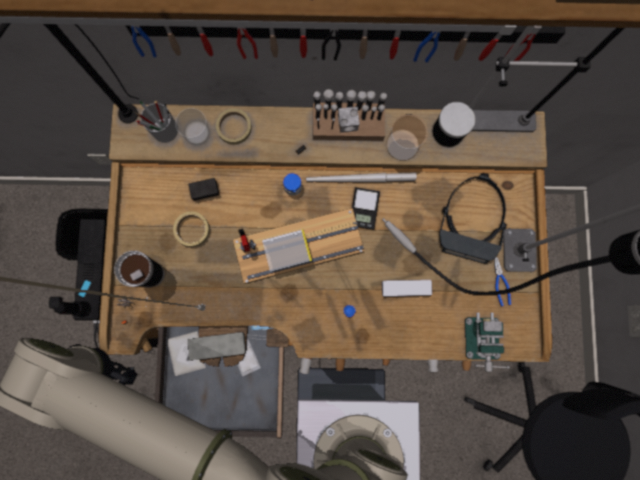

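View pics/a_wrist.png

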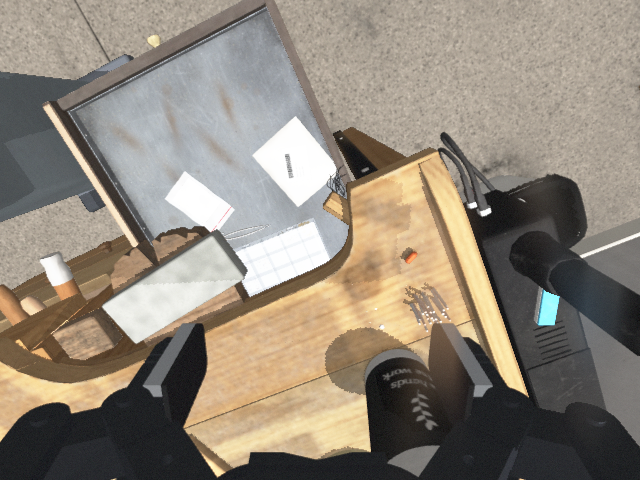

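The top view shows the jig around (300,247) with the flag at (245,240), the bar at (407,288), the wax at (350,312), the jar at (292,183) and the tape at (191,230). The iron's cable loops past the right end of the bar. I'll take a coarse fix from the top view first.

```bash
cat > h.py <<'E'
from bench import arm, vision
import cv2, numpy as np
from scipy.spatial.transform import Rotation as R
def cam(n, st=None):
    c=vision.get_calibration(n); K=c['camera_matrix']
    if n=='wrist':
        st=st or arm.read_state(); T=np.eye(4); T[:3,:3]=R.from_quat(st['tcp_rot']).as_matrix(); T[:3,3]=st['tool_pos']
        W=T@c['mount']; return K,W[:3,:3],W[:3,3]
    Rm=cv2.Rodrigues(np.array(c['rvec']))[0]; return K,Rm.T,-Rm.T@np.array(c['tvec'])
def ray(C,uv):
    K,Rw,o=C; d=Rw@np.linalg.inv(K)@np.array([uv[0],uv[1],1.]); return o,d
def onz(C,uv,z):
    o,d=ray(C,uv); return o+d*(z-o[2])/d[2]
def proj(C,p):
    K,Rw,o=C; q=K@(Rw.T@(np.array(p)-o)); return q[:2]/q[2]
def snap(n,name):
    st=arm.read_state(); im=vision.camera(n); cv2.imwrite(f'pics/{name}.png',im[:,:,::-1]); return im,cam(n,st)
E
python3 - <<'E'
from h import *
C=cam('top'); print('campos',C[2], cam('side')[2])
im=cv2.imread('pics/a_top.png'); hsv=cv2.cvtColor(im,cv2.COLOR_BGR2HSV)
m=((hsv[...,1]<40)&(hsv[...,2]>170)).astype(np.uint8)
n,l,s,c=cv2.connectedComponentsWithStats(m)
for i in range(1,n):
    if s[i,4]>200: print('white',s[i],c[i],onz(C,c[i],.028))
blue=cv2.inRange(hsv,(105,150,100),(125,255,255))
n,l,s,c=cv2.connectedComponentsWithStats(blue)
for i in range(1,n):
    if s[i,4]>20: print('blue',s[i],c[i],onz(C,c[i],.013),onz(C,c[i],.058))
for n,p,z in [('tape',(191,230),.025),('c1',(235,240),.015),('c2',(355,210),.015),('c3',(363,250),.015),('c4',(243,279),.015),('barL',(383,288),.02),('barR',(432,289),.02)]: print(n,onz(C,p,z))
cv2.imwrite('pics/b.png',cv2.resize(im[170:330,170:450],None,fx=2.8,fy=2.8,interpolation=cv2.INTER_CUBIC))
sd=cv2.imread('pics/a_side.png');cv2.imwrite('pics/c.png',cv2.resize(sd[170:420,180:440],None,fx=2.4,fy=2.4,interpolation=cv2.INTER_CUBIC))
E
```

```text
campos [0.3507047  0.13039709 1.50966336] [ 0.53249703 -0.65604169  0.52696353]
white [442 107  31  27 498] [457.1184739  120.98192771] [ 0.91783438 -0.2709777   0.028     ]
white [356 191  20  18 301] [365.52491694 199.55481728] [ 0.68773575 -0.01446442  0.028     ]
white [384 280  47  15 642] [406.8364486  287.18380062] [ 0.45003977 -0.12547213  0.028     ]
white [170 339  30  27 263] [181.65779468 351.38022814] [0.27186772 0.46683131 0.028     ]
white [ 299  402  120   78 3420] [367.77339181 422.7994152 ] [ 0.09974167 -0.02155059  0.028     ]
blue [284 174  17  18 221] [291.8280543  182.16289593] [0.73693187 0.18909913 0.013     ] [0.72531923 0.18733415 0.058     ]
blue [501 275   8  14  25] [504.64 281.32] [ 0.47145417 -0.39314417  0.013     ] [ 0.46782361 -0.37740292  0.058     ]
blue [496 276   3  15  29] [496.65517241 283.17241379] [ 0.4660673  -0.37132577  0.013     ] [ 0.46259871 -0.35624052  0.058     ]
blue [345 306  10  11  82] [349.09756098 310.75609756] [0.3852797  0.02746315 0.013     ] [0.38424014 0.03055805 0.058     ]
tape [0.59525701 0.45951795 0.025     ]
c1 [0.57136935 0.34036424 0.015     ]
c2 [0.66072874 0.01320848 0.015     ]
c3 [ 0.54996954 -0.00916406  0.015     ]
c4 [0.46534003 0.31465467 0.015     ]
barL [ 0.44728319 -0.06274839  0.02      ]
barR [ 0.44687027 -0.19446794  0.02      ]
```

View pics/b.png

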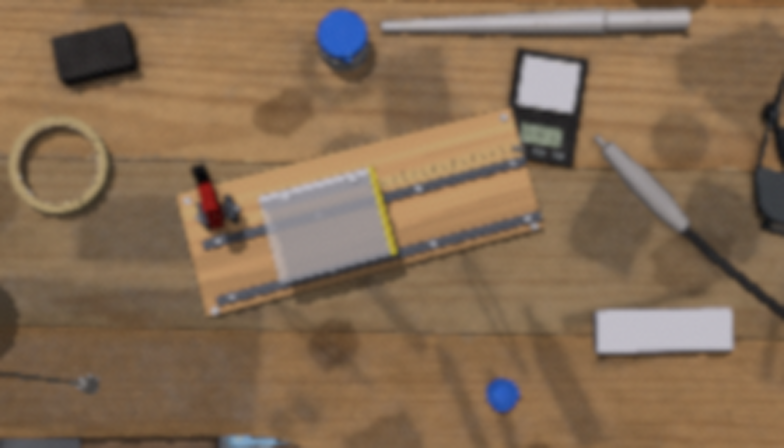

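View pics/c.png

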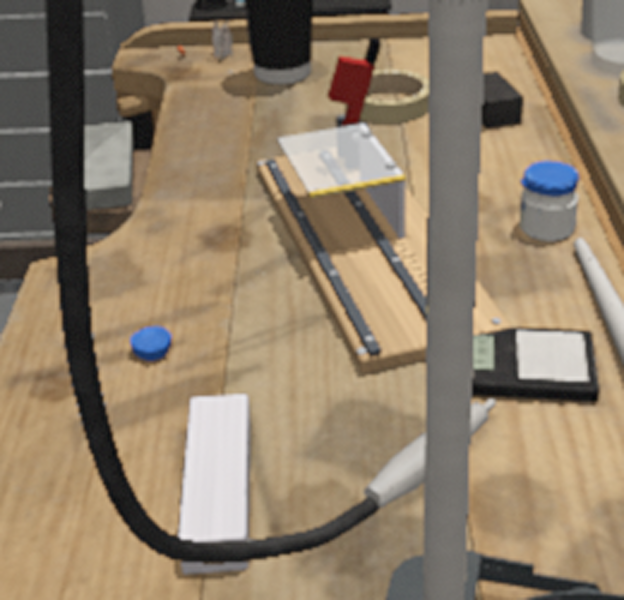

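```bash
python3 - <<'E'
from h import *
s=arm.read_state(); print(R.from_quat(s['tcp_rot']).as_matrix().round(2))
T=cam('top');S=cam('side')
for px in [(400,236),(430,262),(450,279),(470,290),(520,290),(560,280)]:
    print(px,[(z,onz(T,px,z)[:2].round(2).tolist(),proj(S,onz(T,px,z)).round(0).tolist()) for z in (.02,.1,.2,.3)])
th=.268
jx=np.array([np.cos(th),np.sin(th),0]);jy=np.array([-np.sin(th),np.cos(th),0]);c=np.array([.56,.165,0])
def q(x,y): return R.from_matrix(np.stack([x,y,np.cross(x,y)],1)).as_quat()
d=np.array([0,0,-1.])
def t(n,p,qq):
    r=arm.ik(p,qq); print(n,None if r is None else np.round(r,2))
for sg in (1,-1):
    t('view',c+[-.03,0,.36],q(sg*jy,d))
    t('flag0',c+jx*.09+jy*.132+[0,0,.14],q(sg*jy,d)); t('flag0x',c+jx*.09+jy*.132+[0,0,.14],q(sg*jx,d))
    t('flag1',c-jx*.025+jy*.132+[0,0,.075],q(sg*jy,d));t('flag1x',c-jx*.025+jy*.132+[0,0,.075],q(sg*jx,d))
    t('bar',[.449,-.127,.024],q(np.array([sg*1.,0,0]),d))
    t('chan',c-jy*.097+[0,0,.04],q(sg*jx,d))
    for lean in (40,35):
        a=np.sin(np.deg2rad(lean))*jy+np.cos(np.deg2rad(lean))*d
        t('push0',c-jy*.20+[0,0,.04],q(sg*jx,a)); t('push1',c-jy*.025+[0,0,.04],q(sg*jx,a))
E
```

```text
[[ 0.41 -0.   -0.91]
 [ 0.91 -0.    0.41]
 [-0.   -1.    0.  ]]
(400, 236) [(0.02, [0.59, -0.11], [359.0, 354.0]), (0.1, [0.58, -0.1], [350.0, 309.0]), (0.2, [0.56, -0.08], [338.0, 248.0]), (0.3, [0.54, -0.06], [325.0, 181.0])]
(430, 262) [(0.02, [0.52, -0.19], [316.0, 396.0]), (0.1, [0.51, -0.17], [307.0, 345.0]), (0.2, [0.5, -0.15], [295.0, 276.0]), (0.3, [0.49, -0.13], [282.0, 201.0])]
(450, 279) [(0.02, [0.47, -0.24], [282.0, 428.0]), (0.1, [0.47, -0.22], [273.0, 373.0]), (0.2, [0.46, -0.2], [262.0, 298.0]), (0.3, [0.45, -0.17], [249.0, 217.0])]
(470, 290) [(0.02, [0.45, -0.3], [257.0, 466.0]), (0.1, [0.44, -0.27], [248.0, 405.0]), (0.2, [0.43, -0.25], [236.0, 323.0]), (0.3, [0.43, -0.22], [223.0, 234.0])]
(520, 290) [(0.02, [0.45, -0.43], [245.0, 594.0]), (0.1, [0.44, -0.4], [234.0, 513.0]), (0.2, [0.44, -0.36], [219.0, 406.0]), (0.3, [0.43, -0.33], [204.0, 292.0])]
(560, 280) [(0.02, [0.48, -0.54], [265.0, 762.0]), (0.1, [0.47, -0.5], [250.0, 653.0]), (0.2, [0.46, -0.46], [231.0, 511.0]), (0.3, [0.45, -0.41], [211.0, 363.0])]
view [-0.59  0.2   0.29  1.36 -0.06  1.59  1.53]
fla
[... 343 characters left out ...]
6]
push1 [-0.29  0.72  0.49  1.64 -0.97  1.38  0.88]
push0 [-0.2   0.91  0.77  1.42 -1.    1.6   1.04]
push1 [-0.32  0.68  0.48  1.66 -0.9   1.3   0.82]
view [-0.83  0.22  0.59  1.37 -0.12  1.59 -1.56]
flag0 [-0.86  0.63  0.54  1.33 -0.32  1.27 -1.62]
flag0x [-0.42  0.59 -0.16  1.31  0.09  1.25  2.83]
flag1 [-0.96  0.46  0.5   1.73 -0.25  1.02 -1.68]
flag1x [-0.46  0.43 -0.14  1.71  0.07  1.01  2.78]
bar [-0.82  0.77  1.36  2.08 -0.88  1.08 -2.16]
chan [-1.03  0.99  1.35  1.74 -1.02  1.29 -2.31]
push0 [-0.31  1.15  1.12  1.39 -1.32  1.9  -1.98]
push1 [-0.65  1.03  1.12  1.66 -1.37  1.76 -2.07]
push0 [-0.35  1.1   1.12  1.43 -1.26  1.81 -1.99]
push1 [-0.7   0.98  1.13  1.68 -1.3   1.66 -2.11]
```

```bash
cat >> h.py <<'E'
D=np.array([0,0,-1.])
def q(x,y):
    x=np.array(x,float);y=np.array(y,float); return R.from_matrix(np.stack([x,y,np.cross(x,y)],1)).as_quat()
E
python3 - <<'E'
from h import *
th=.268
jx=np.array([np.cos(th),np.sin(th),0]);jy=np.array([-np.sin(th),np.cos(th),0]);c=np.array([.56,.165,0])
arm.movep(c-jy*.08-jx*.06+[0,0,.36],q(jy,D))
arm.move_gripper(0)
st=arm.read_state(); np.save('st.npy',np.r_[st['tool_pos'],st['tcp_rot']])
im,C=snap('wrist','w1'); print(st['time'],st['tool_pos'],st['force'])
import pickle; pickle.dump(C,open('w1.pkl','wb'))
E
```

```text
2.9833 [0.52333831 0.07193191 0.36003077] [ 0.03447403  0.47391178 -0.35852421]
```

View pics/w1.png

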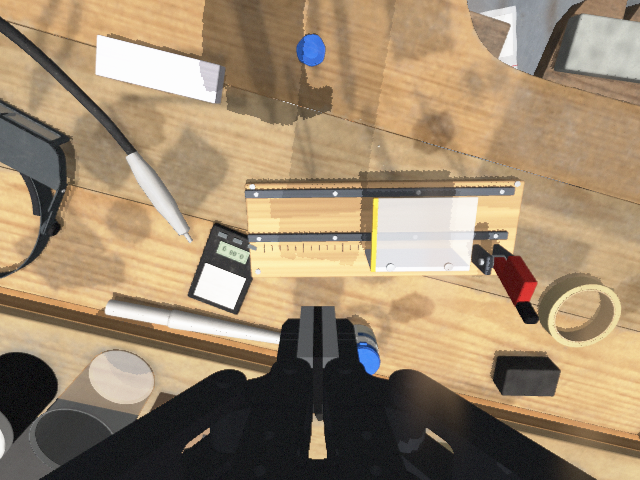

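The wrist view shows the jig sharply: the rails run from about (250,192) to (515,190), the yellow guard edge is at x=375, and the flag leans away at (515,280). The bar lies at (160,68). Next I fit the edges.

```bash
python3 - <<'E'
from h import *
import pickle; C=pickle.load(open('w1.pkl','rb'))
im=cv2.imread('pics/w1.png'); hsv=cv2.cvtColor(im,cv2.COLOR_BGR2HSV)
g=cv2.cvtColor(im,cv2.COLOR_BGR2GRAY)
# rails, loading part
for nm,(u0,u1,v0,v1) in {'near':(258,365,180,205),'far':(262,365,228,250)}.items():
    ds=(g[v0:v1,u0:u1]<100)&(hsv[v0:v1,u0:u1,1]<110)
    top=[];bot=[]
    for k in range(u1-u0):
        r=np.flatnonzero(ds[:,k])
        if len(r)>4: top.append((u0+k,v0+r[0]-.5)); bot.append((u0+k,v0+r[-1]+.5))
    for e,P in (('t',top),('b',bot)):
        P=np.array(P); A=np.polyfit(P[:,0],P[:,1],1); res=P[:,1]-np.polyval(A,P[:,0])
        ok=abs(res)<1.5; A=np.polyfit(P[ok,0],P[ok,1],1)
        a=onz(C,(u0,np.polyval(A,u0)),.021);b=onz(C,(u1,np.polyval(A,u1)),.021);d=b-a
        n=np.array([d[1],-d[0]])/np.hypot(*d[:2]);
        print(nm,e,len(P),'th',np.arctan2(-d[0],d[1]),'offs',n@a[:2], a.round(4))
# bar
m=((hsv[...,1]<50)&(hsv[...,2]>170)).astype(np.uint8); m[:20]=0;m[120:]=0;m[:,:80]=0;m[:,235:]=0
cn=max(cv2.findContours(m,0,1)[0],key=cv2.contourArea); P=[onz(C,p[0],.028)[:2] for p in cn]
r=cv2.minAreaRect((np.array(P)*1000).astype(np.float32)); print('bar',r); print(cv2.boxPoints(r))
Z=np.vstack([np.hstack([cv2.resize(im[165:290,235:395],None,fx=2.4,fy=2.4),cv2.resize(im[165:290,390:550],None,fx=2.4,fy=2.4)]),np.hstack([cv2.resize(im[20:120,80:240],None,fx=2.4,fy=2.4),cv2.resize(im[230:330,470:630],None,fx=2.4,fy=2.4)])])
cv2.imwrite('pics/w1z.png',Z)
E
```

```text
near t 22 th 0.26898559884186746 offs 0.5190069004101673 [0.5374 0.0034 0.021 ]
near b 22 th 0.26774080411022777 offs 0.5322133376695956 [0.5502 0.0062 0.021 ]
far t 4 th 0.2689267261818737 offs 0.5836604776984293 [0.5993 0.0222 0.021 ]
far b 4 th -0.03416807141829655 offs 0.571746381767919 [0.5726 0.0162 0.021 ]
bar ((449.5048522949219, -125.96685791015625), (39.92506790161133, 129.6066436767578), 2.3153862953186035)
[[ 426.94055   -62.022926]
 [ 432.1767   -191.52377 ]
 [ 472.06915  -189.9108  ]
 [ 466.833     -60.409943]]
```

View pics/w1z.png

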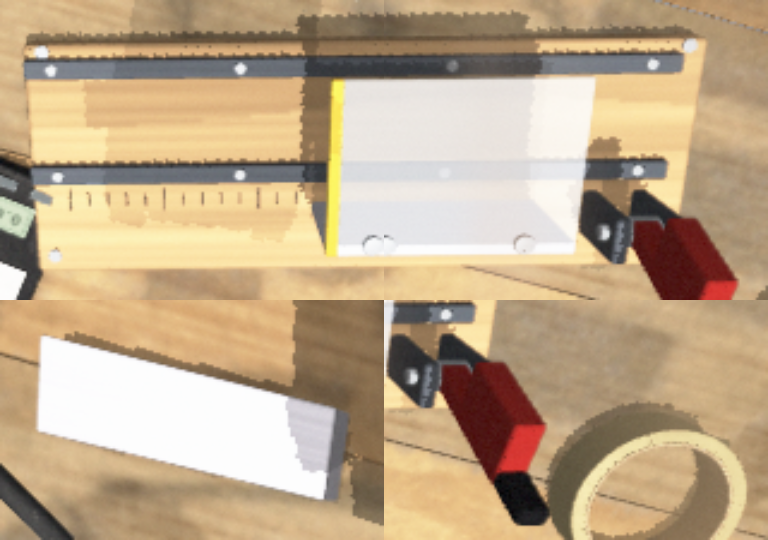

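```bash
python3 - <<'E'
from h import *
import pickle; C=pickle.load(open('w1.pkl','rb'))
im=cv2.imread('pics/w1.png'); r_b=im[...,2].astype(int)-im[...,0]
print(r_b[182:202,300], r_b[226:250,300])
out=[]
for nm,(u0,u1,v0,v1) in {'near':(262,368,180,205),'far':(262,362,226,248),'nearfull':(262,505,180,205)}.items():
    ds=r_b[v0:v1,u0:u1]<25
    E={'t':[], 'b':[]}
    for k in range(u1-u0):
        r=np.flatnonzero(ds[:,k])
        if len(r)>4: E['t'].append((u0+k,v0+r[0]-.5)); E['b'].append((u0+k,v0+r[-1]+.5))
    for e,P in E.items():
        P=np.array(P); z=.021 if e=='b' else .015
        w=np.array([onz(C,p,z)[:2] for p in P])
        for _ in range(3):
            A=np.polyfit(w[:,1],w[:,0],1); res=w[:,0]-np.polyval(A,w[:,1]); w=w[abs(res)<max(.0012,1.5*res.std())]
        th=-np.arctan(A[0]); t=.268; 
        print(nm,e,len(P),len(w),'th',th,'offs@.268',(w@[np.cos(t),np.sin(t)]).mean())
# board corner ends & yellow edge
hsv=cv2.cvtColor(im,cv2.COLOR_BGR2HSV); y=cv2.inRange(hsv,(24,150,150),(33,255,255)); y[:190]=0;y[280:]=0;y[:,:360]=0;y[:,390:]=0
v,u=np.nonzero(y); w=np.array([onz(C,p,.075)[:2] for p in zip(u,v)]); t=.268
print('yellow along', (w@[-np.sin(t),np.cos(t)]).min(),(w@[-np.sin(t),np.cos(t)]).mean(),'x',(w@[np.cos(t),np.sin(t)]).min(),(w@[np.cos(t),np.sin(t)]).max())
for nm,p,z in [('railNearL',(245.2,192),.021),('railNearR',(521,190),.021),('boardL',(246,185),.015),('boardR',(523.5,182),.015),('boardBL',(251.5,276),.015)]:
    P=onz(C,p,z)[:2]; print(nm,P,'x,y',P@[np.cos(t),np.sin(t)],P@[-np.sin(t),np.cos(t)])
E
```

```text
[ 41  62  77  93  92  93  59  11 -11 -12 -12 -14 -13 -12 -15  17  92  94
  94  94] [ 89  93  94  95  94  93  66  17  -8 -12 -14 -13 -10 -11 -14  19  90  91
  90  90  88  90  88  91]
near t 106 106 th 0.2810069396350011 offs@.268 0.5311331211208212
near b 106 106 th 0.28328186261754823 offs@.268 0.5401635759840536
far t 100 100 th 0.2812819812938112 offs@.268 0.5873411986167504
far b 100 100 th 0.28395973756462595 offs@.268 0.596037266489894
nearfull t 243 243 th 0.2802987409273982 offs@.268 0.5300751626283107
nearfull b 243 158 th 0.21811877786532316 offs@.268 0.5450244291321058
yellow along -0.009179624947961915 -0.006640968536628997 x 0.5305029644825264 0.6138729115185058
railNearL [ 0.55619873 -0.00816826] x,y 0.5341808055027215 -0.15515996747066788
railNearR [0.46599781 0.309933  ] x,y 0.5314341191644939 0.1754713581182858
boardL [ 0.5490371  -0.00975574] x,y 0.5268544552902122 -0.15479435743734896
boardR [0.45656944 0.31199386] x,y 0.5228880411904515 0.1799553119942807
boardBL [0.6644823  0.02213966] x,y 0.646624556153356 -0.15460781586536199
```

```bash
python3 - <<'E'
from h import *
import pickle; C=pickle.load(open('w1.pkl','rb'))
im=cv2.imread('pics/w1.png'); r_b=im[...,2].astype(int)-im[...,0]
t=.2815; ex=np.array([np.cos(t),np.sin(t)]); ey=np.array([-np.sin(t),np.cos(t)])
X=[]
for (u0,u1,v0,v1),xs in (((262,368,180,205),(-33,-23)),((262,362,226,248),(23,33))):
    for k in range(u0,u1):
        r=np.flatnonzero(r_b[v0:v1,k]<25); X.append((onz(C,(k,v0+r[0]-.5),.015)[:2]@ex-xs[0]/1e3, onz(C,(k,v0+r[-1]+.5),.021)[:2]@ex-xs[1]/1e3))
X=np.array(X); print(X[:106].mean(0),X[106:].mean(0)); x0=X.mean()
hsv=cv2.cvtColor(im,cv2.COLOR_BGR2HSV); y=cv2.inRange(hsv,(24,150,150),(33,255,255)); y[:190]=0;y[280:]=0;y[:,:360]=0;y[:,390:]=0
v,u=np.nonzero(y); w=np.array([onz(C,p,.077)[:2] for p in zip(u,v)])@ey
print('yellow y0', np.percentile(w,2)+.022)
for nm,p,z,yy in [('railNearL',(245.2,192),.021,-.169),('railNearR',(519,190),.021,.156),('boardL',(246,185),.015,-.17),('boardR',(523.5,182),.015,.17),('boardBL',(251.5,276),.015,-.17)]:
    P=onz(C,p,z)[:2]; print(nm,'y0',P@ey-yy,'x',P@ex-x0)
print('x0',x0)
# top-camera check
T=cam('top')
for nm,p,z in [('R end near rail',(170+540/2.8,170+220/2.8),.021),('board FL',(170+512/2.8,170+110/2.8),.015)]:
    P=onz(T,p,z)[:2]; print(nm,P@ex-x0,P@ey)
for px in ((515,284),(531,313),(520,305),(540,320)):
    for z in (.10,.135,.147): P=onz(C,px,z)[:2]; print(px,z,P@ex-x0,P@ey)
E
```

```text
[0.56311219 0.56214215] [0.56326317 0.56195907]
yellow y0 0.005255642775817124
railNearL y0 0.006642949437867668 x -0.03058184757561111
railNearR y0 0.009884120748583664 x -0.02889492371220337
boardL y0 0.008107428879113032 x -0.03790259459906831
boardR y0 0.0028801396742773044 x -0.03734966399454209
boardBL y0 0.006677106203884425 x 0.0818591106141191
x0 0.5626193806555625
R end near rail -0.03359414666691629 -0.1615237227989676
board FL 0.07924340663237817 -0.16570408314990687
(515, 284) 0.1 0.057633304002558394 0.1368953113849211
(515, 284) 0.135 0.04112505672415112 0.11781503566911214
(515, 284) 0.147 0.03546508622869726 0.11127322685226342
(531, 313) 0.1 0.09328632935871173 0.1600752341399426
(531, 313) 0.135 0.07356469150152223 0.13890576277653274
(531, 313) 0.147 0.06680298709334298 0.13164765830907793
(520, 305) 0.1 0.0831657971824884 0.14629038810430356
(520, 305) 0.135 0.06435631817921017 0.1263633384972072
(520, 305) 0.147 0.05790735394951485 0.11953120720334562
(540, 320) 0.1 0.1022590733176898 0.17160957096759522
(540, 320) 0.135 0.08172872622431127 0.1494005151951702
(540, 320) 0.147 0.07468975007801004 0.14178598178748159
```

```bash
cat >> h.py <<'E'
TH=.2815
JX=np.array([np.cos(TH),np.sin(TH),0]);JY=np.array([-np.sin(TH),np.cos(TH),0]);J0=JX*.5626+JY*.0062
def J(x,y,z): return J0+JX*x+JY*y+np.array([0,0,z])
def inj(p): p=np.array(p)-J0; return np.array([p@JX,p@JY,p[2]])
E
python3 - <<'E'
from h import *
Q=q(JY,D)
arm.movep(J(.108,.132,.24),Q)
arm.move_linear(J(.108,.132,.117),vel=.15)
pts=[]
for ph in np.deg2rad([90,75,60,45,32,20,10,3]):
    r=.072; pts.append((.050-r*np.cos(ph)+.006*np.sin(ph)+.011, .051+r*np.sin(ph)+.006*np.cos(ph)+.014))
for x,z in pts: arm.move_linear(J(x,.132,z),vel=.12)
st=arm.read_state(); print(inj(st['tool_pos']),st['force'])
hit=arm.move_linear(J(-.011,.132,.060),vel=.03,guard=8)
st=arm.read_state(); print(hit,inj(st['tool_pos']),st['force'],st['time'])
im,C=snap('wrist','w2');snap('side','s2')
E
```

```text
[-0.01070634  0.13194676  0.07468883] [-0.34967582 -0.85286542 -0.57358135]
True [-0.01010094  0.13214792  0.06899324] [-2.12160411 -1.04320824  8.00143614] 7.975
```

View pics/w2.png

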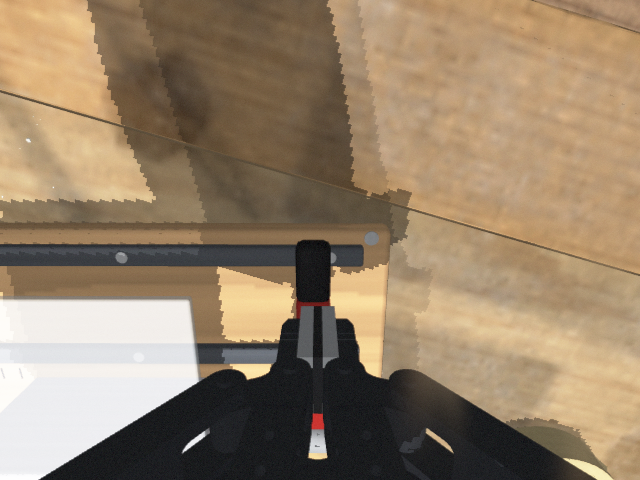

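View pics/s2.png

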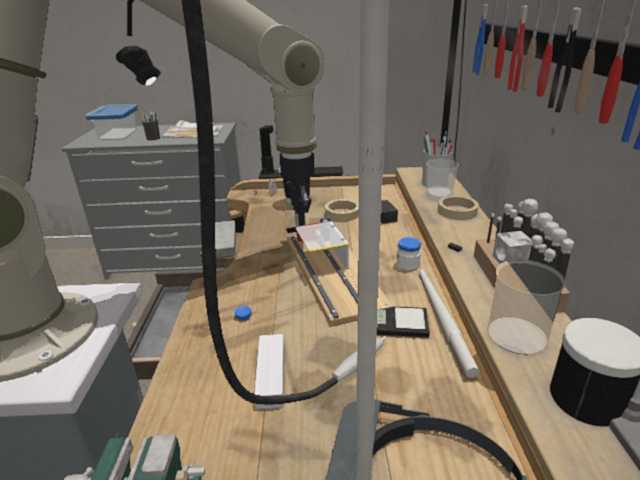

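The flag is down: its black tab sits at (313,270) over the near rail, and the fingers met firm contact at the expected height. Next is the bar.

```bash
python3 - <<'E'
from h import *
arm.move_linear(J(-.010,.132,.22),vel=.25)
tb=.0404; bx=np.array([np.cos(tb),np.sin(tb),0]); Q=q(bx,D); b=np.array([.4495,-.126,0])
arm.movep(b+[0,0.0,.17],Q)
arm.move_gripper(.068,f_grip=50)
im,C=snap('wrist','w3')
hsv=cv2.cvtColor(cv2.cvtColor(im,cv2.COLOR_RGB2BGR),cv2.COLOR_BGR2HSV)
st=arm.read_state(); print(st['time'],st['tool_pos'],st['force'],st['grip_width'])
E
```

```text
11.075 [ 0.44949866 -0.12600241  0.17001349] [-1.31042293  0.73153887  0.07845772] 0.06775852107758633
```

View pics/w3.png

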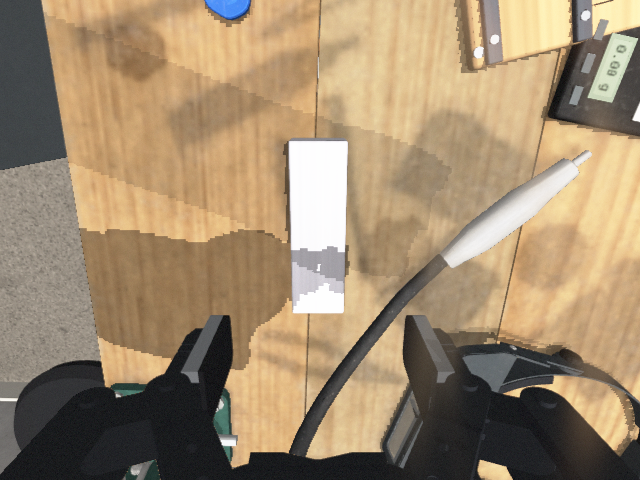

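The bar is centred between the fingers (image column 318), and the cable stays to its right. I'll grasp slightly towards +y to keep clear of the cable.

```bash
python3 - <<'E'
from h import *
tb=.0404; bx=np.array([np.cos(tb),np.sin(tb),0]); by=np.array([-np.sin(tb),np.cos(tb),0]);Q=q(bx,D); b=np.array([.4495,-.126,0])+.010*by
arm.move_linear(b+[0,0,.08],vel=.15)
hit=arm.move_linear(b+[0,0,.024],vel=.08,guard=8)
st=arm.read_state(); print(hit,st['tool_pos'],st['force'])
if not hit:
    arm.move_gripper(.03,f_grip=50)
    st=arm.read_state(); print(st['grip_width'],st['force'],st['time'])
    arm.move_linear(b+[0,0,.10],vel=.12)
    st=arm.read_state(); print(st['grip_width'],st['force'],st['time'])
    snap('wrist','w4')
E
```

```text
False [ 0.44939332 -0.11621288  0.02428379] [-0.23518195 -1.00088973 -0.19497182]
0.03886561491248327 [-1.3223763   0.79102607  5.38989176] 13.0417
0.03887487707195211 [ 0.05923071  0.34780716 -5.21713735] 13.825
```

View pics/w4.png

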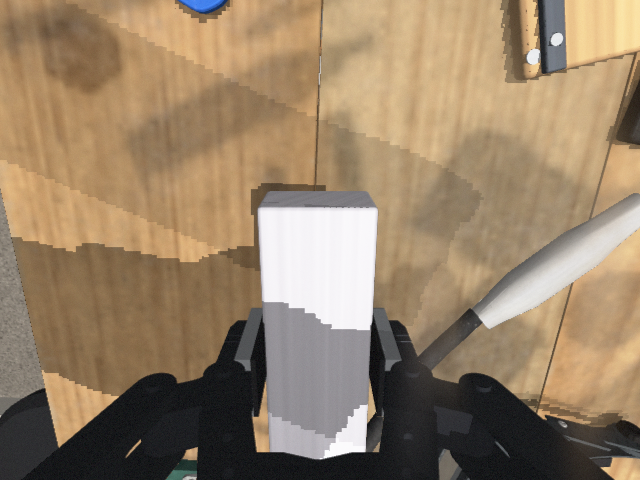

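```bash
python3 - <<'E'
from h import *
Q=q(JX,D)
arm.movep(J(0,-.090,.15),Q)
arm.move_linear(J(0,-.090,.065),vel=.12)
st=arm.read_state(); print(st['time'],inj(st['tool_pos']),st['force'],st['grip_width'])
im,C=snap('wrist','w5'); 
import pickle; pickle.dump(C,open('w5.pkl','wb'))
E
```

```text
15.65 [ 0.0005375  -0.09037889  0.06575558] [-0.52371249  0.099703   -5.18573283] 0.03869080944976642
```

View pics/w5.png

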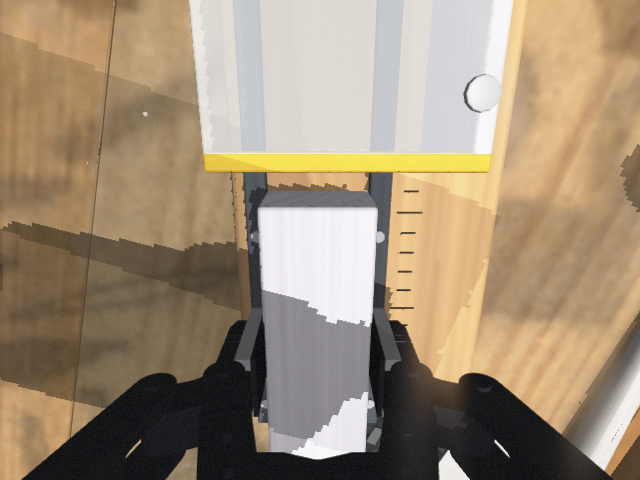

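The bar is centred on the channel: the rails' inner edges are at columns 267 and 370, and the bar's midline is at 318. I'll lower it.

```bash
python3 - <<'E'
from h import *
hit=arm.move_linear(J(0,-.090,.0385),vel=.04,guard=6)
st=arm.read_state(); print(hit,st['time'],inj(st['tool_pos']),st['force'],st['grip_width'])
E
```

```text
True 16.3083 [-0.00044942 -0.08979773  0.03972728] [-1.35656015 -0.83756569  6.08273338] 0.038771366216689675
```

```bash
python3 - <<'E'
from h import *
T=cam('top');S=cam('side')
def tri(a,b):
    o1,d1=ray(T,a);o2,d2=ray(S,b); A=np.stack([d1,-d2],1); t=np.linalg.lstsq(A,o2-o1,rcond=None)[0]
    p,r=o1+t[0]*d1,o2+t[1]*d2; return (p+r)/2,np.linalg.norm(p-r)
for n,a,b in (('tip',(383.2,219.3),(385,338)),('tail',(413.9,252.1),(335,376)),('lampscale',(367,190),(430,310))):
    p,e=tri(a,b); print(n,p.round(3),e.round(4),'jig',inj(p).round(3))
hit=arm.move_linear(J(0,-.060,.0398),vel=.06,guard=12)
st=arm.read_state(); print(hit,st['time'],inj(st['tool_pos']),st['force'],st['grip_width'])
a=np.sin(np.deg2rad(40))*JY+np.cos(np.deg2rad(40))*D
for y in (-.2,-.18,-.1,-.02): 
    r=arm.ik(J(0,y,.0377),q(JX,a)); print(r)
E
```

```text
tip [ 0.638 -0.065  0.012] 0.0024 jig [ 0.032 -0.246  0.012]
tail [ 0.548 -0.148  0.014] 0.003 jig [-0.077 -0.301  0.014]
lampscale [ 0.72  -0.019  0.031] 0.0111 jig [ 0.123 -0.224  0.031]
False 16.95 [ 0.00030488 -0.05819871  0.03980938] [-0.44153482  3.42951811  0.94480581] 0.03890247451933295
[ 0.09640459  0.8161174   0.33052004  1.41434628 -0.76863023  1.50134882
  0.94773778]
[ 0.07429236  0.79355512  0.31975835  1.45299448 -0.77198066  1.47386195
  0.93685546]
[-0.0119099   0.71310849  0.27067979  1.58693229 -0.79132245  1.36577467
  0.88371634]
[-0.12119456  0.65206638  0.24635478  1.69119368 -0.83623874  1.27026756
  0.82968836]
```

The iron lies low on the bench, so it's clear. The bar is in the channel with its tail near y=-133 mm. Now I release it and push.

```bash
python3 - <<'E'
from h import *
arm.move_gripper(.060)
arm.move_linear(J(0,-.060,.17),vel=.2)
arm.move_gripper(0)
im,C=snap('wrist','w6')
a=np.sin(np.deg2rad(40))*JY+np.cos(np.deg2rad(40))*D; Q=q(JX,a)
arm.movep(J(0,-.19,.15),Q)
hit=arm.move_linear(J(0,-.182,.0385),vel=.12,guard=8)
st=arm.read_state(); print(hit,st['time'],inj(st['tool_pos']),st['force'],st['grip_width'])
im,C=snap('wrist','w7')
E
```

```text
False 20.7167 [ 0.0004235  -0.18246031  0.03931251] [ 0.32250007  0.59452943 -0.1074474 ] -0.0002950108887349236
```

View pics/w6.png

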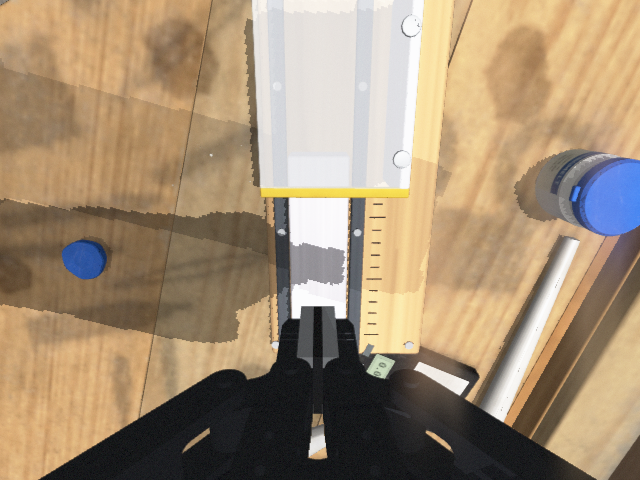

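View pics/w7.png

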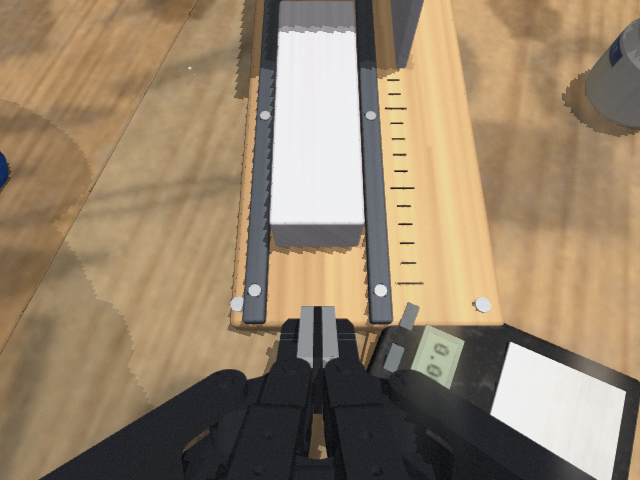

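The bar lies flat between the rails with its tail facing the tool. I'll push it in.

```bash
python3 - <<'E'
from h import *
for y,v,g in ((-.12,.06,10),(-.045,.06,10)):
    hit=arm.move_linear(J(0,y,.0385),vel=v,guard=g)
    st=arm.read_state(); print(hit,st['time'],inj(st['tool_pos']),st['force']@JX,st['force']@JY,st['force'][2])
    if hit: break
else:
    hit=arm.move_linear(J(0,-.010,.0385),vel=.015,guard=6)
    st=arm.read_state(); print(hit,st['time'],inj(st['tool_pos']),st['force']@JX,st['force']@JY,st['force'][2])
snap('wrist','w8')
E
```

```text
False 21.95 [-2.09048091e-05 -1.19986994e-01  3.85371504e-02] -0.22052824019401998 0.2661086340966267 0.7939143484381656
False 23.35 [ 6.04578141e-05 -4.50383729e-02  3.86327853e-02] 0.5637537282164641 0.2015497732225529 -0.08815241600308509
True 24.8167 [-0.00015187 -0.02221348  0.0381232 ] -0.048331285609244906 -1.271481575711637 1.5103680707343978
```

View pics/w8.png

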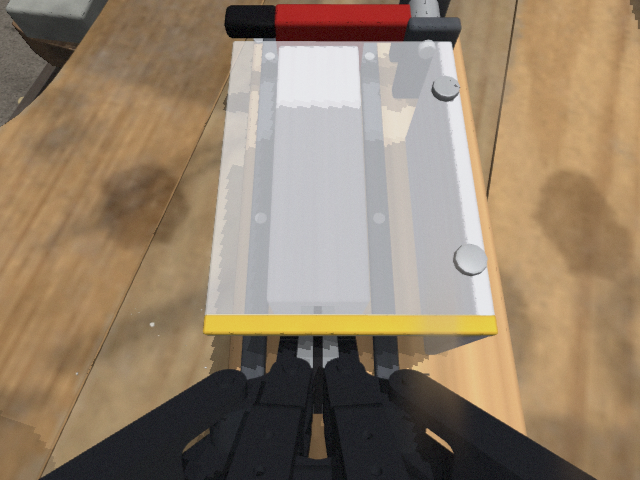

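It stopped at y=-22.2 mm (predicted -22.4), and the bar's front edge at row 45 is right at the flag. One firmer nudge will confirm contact.

```bash
python3 - <<'E'
from h import *
hit=arm.move_linear(J(0,-.012,.0385),vel=.01,guard=11)
st=arm.read_state(); print(hit,st['time'],inj(st['tool_pos']),st['force']@JX,st['force']@JY,st['force'][2])
arm.sleep(.3)
st=arm.read_state(); print(inj(st['tool_pos']),st['force']@JY)
arm.move_linear(J(0,-.13,.0385),vel=.15)
a=np.sin(np.deg2rad(40))*JY+np.cos(np.deg2rad(40))*D; Q=q(JX,a)
arm.move_linear(J(0,-.13,.26),vel=.2)
arm.movep(J(-.06,.02,.34),q(JY,D))
arm.sleep(.3)
im,C=snap('wrist','w9'); import pickle; pickle.dump(C,open('w9.pkl','wb'))
snap('top','t9'); print(arm.read_state()['time'])
E
```

```text
True 25.4167 [-0.00052425 -0.02221602  0.03739581] 0.18540737060669152 -1.5443377390789852 0.7581007719966432
[-0.00067279 -0.02224293  0.03706224] -1.0227686086031842
29.0083
```

View pics/w9.png

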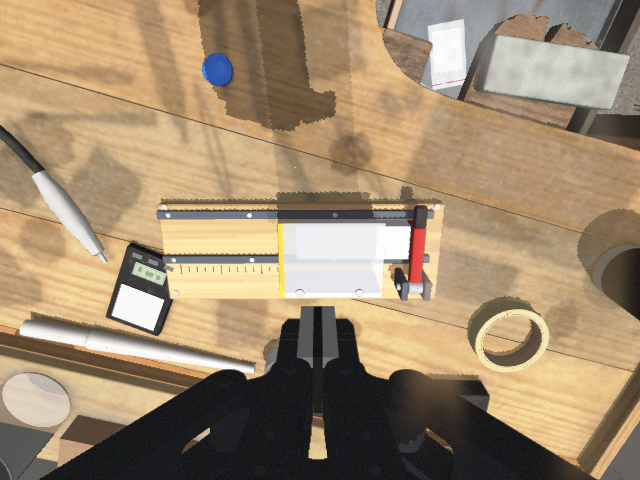

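```bash
python3 - <<'E'
from h import *
import pickle; C=pickle.load(open('w9.pkl','rb'))
im=cv2.imread('pics/w9.png')
P={'tabend':J(-.046,.132,.056),'tabend+1':J(-.046,.125,.056),'bar front L':J(-.02,.125,.043),'bar front R':J(.02,.125,.043),'bar tail L':J(-.02,-.005,.043),'tail R':J(.02,-.005,.043)}
for k,p in P.items(): print(k,proj(C,p).round(1))
hsv=cv2.cvtColor(im,cv2.COLOR_BGR2HSV)
print('row profile', im[232,395:425].mean(1).astype(int), im[245,395:425].mean(1).astype(int))
cv2.imwrite('pics/w9z.png',cv2.resize(im[190:310,270:450],None,fx=4.4,fy=4.4,interpolation=cv2.INTER_CUBIC))
E
```

```text
tabend [423.2 206.2]
tabend+1 [416.7 206.2]
bar front L [412.1 226.2]
bar front R [409.4 259.4]
bar tail L [296.2 226.5]
tail R [296.9 259.7]
row profile [253 253 253 253 253 253 253 253 253 253 253 253 253 253 251 165  48  46
  60 101 119 124 121 123 125 127 126 128 129 129] [253 253 253 253 253 253 253 253 253 253 253 253 253 251 189  46  47  61
 101 120 123 126 123 127 125 130 130 130 133 150]
```

View pics/w9z.png

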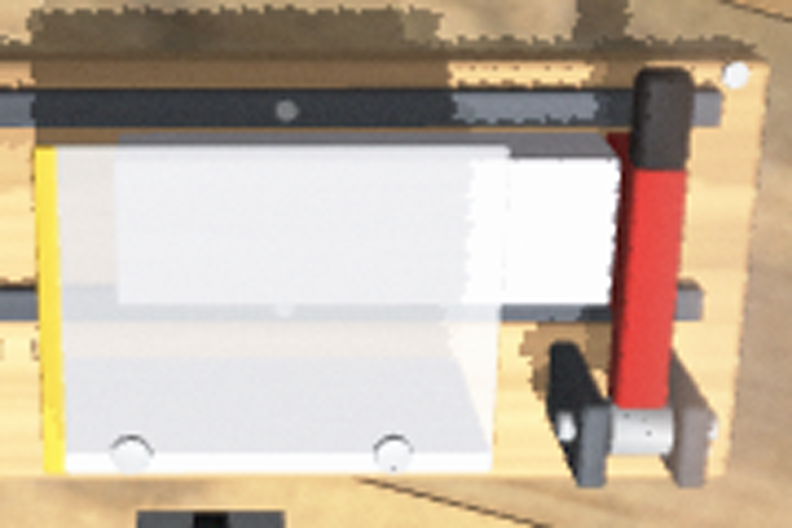

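The zoomed view shows the bar's end against the red flag with no gap (front edge about column 410, predicted 409 to 412). The tab end is at row 206, against 206.2 predicted for fully down. The bar is straight between the rails, and the robot is clear.

```bash
python3 - <<'E'
from h import *
T=cam('top'); im=cv2.imread('pics/t9.png'); hsv=cv2.cvtColor(im,cv2.COLOR_BGR2HSV)
b=cv2.inRange(hsv,(105,150,100),(125,255,255)); n,l,s,c=cv2.connectedComponentsWithStats(b)
print([(c[i].round(1).tolist(),s[i,4]) for i in range(1,n) if s[i,4]>20])
print(arm.read_state()['force']); arm.sign_off()
E
```

```text
[([291.9, 182.2], np.int32(220)), ([504.5, 281.0], np.int32(24)), ([496.7, 283.3], np.int32(28))]
[0.03897153 0.67630817 0.08019252]
the job is handed in; nothing more can be done
```

The flag is down, the bar is butted against it in the channel, and the job is handed in. The interface gave no verdict. I pushed the flag down with closed fingers, laid the bar between the rails and slid it partway while gripped. I then released it and pushed it home with the tool leaning 40°, at about 25 s of the 64 s allowed.

**Last checks:**
- **Bar end:** two pushes, stopped by 6 N and then 11 N force limits, ended at the same spot, within 0.2 mm of where a home bar should stop the tool. The last wrist picture shows no gap, with the bar straight between the rails.
- **Flag:** the tab end appears within a pixel of where it should be when fully down. I could not read the joint angle directly.
- **Guard:** I saw no sign of contact. The tool passed clear of it and no unexpected forces showed.
- **Jar:** its position in the top view is unchanged.
- **Wax and tape:** the wax did not show up in the final top-view colour check, probably because the arm hid it. The wrist picture shows the wax and the tape standing clear and apparently untouched, but I did not measure either one.
- **Robot:** the gripper is high above the jig, touching nothing.

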